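# Make up two edge-bander service kits

## Robot

A 6-joint arm with a two-finger parallel gripper is mounted at the origin on the work surface. World frame = base frame: x ahead of the robot, y to its left, z up, the work surface at z = 0. Lengths are in m, angles in rad, forces in N, time in s.
With the tool pointing down it reaches from about 0.35 to 0.975 m from the base axis. Payload 4.9 kg.
Tool frame: the origin (TCP) lies midway between the tips of the shut fingers; the grasp point (between the pads) lies 19 mm behind it (manip.pinch_z is the distance from the TCP to the grasp point, in m); z points along the fingers, y is the direction in which the jaws open and shut (so a half turn about z gives the same grasp; the last joint's range is limited). The gripper opens to 85 mm and grips with 20 to 120 N. Pads are 22 mm wide; open, the fingers measure 114 mm over their backs; the gripper's body (76 mm by 85 mm) begins 54 mm behind the grasp point. The pads swing forward as they close: fully open they stand 13 mm farther back than shut.
Start: joints at [-1.273, 0.053, 1.613, -0, 1.476, -0.119], TCP at [0.253, -0.571, 0.231] pointing down, gripper open.
Joint ranges: [-3.01, 3.01], [-1.01, 2.22], [0.06, 2.58], [-1.02, 4.17], [0.09, 2.62], [-3.14, 3.14]. Speed limits (rad/s): [2.57, 2.57, 3.14, 3.14, 3.14, 3.14].

## Interface

Orientations are given as a unit quaternion [w, x, y, z].
In Python, from plant import manip gives the robot as it stands.
- The arm moves only by the tool drive_tool, never from a script. Its argument "commands" is text: rows parted by semicolons, each of 5 numbers parted by spaces: the finger opening in mm, from 0 to 85.4, then the shift along the tool's x, y, z in units of 30 mm (1.0 is 30 mm), then the turn about the tool's z in degrees. A call has exactly 8 rows; each row shifts and turns the commanded pose from where the row before left it, along the tool's axes as they then stand; what a row does not reach is not made up. A row lasts 1/8 s, in which the tool goes at most 62.5 mm and 10.7 degrees, less where a joint would pass 70% of its speed; a pose out of reach is approached as far as the arm can. A call is refused whole if a number of a shift passes 1 or a number of a turn 10.7, either way. A call with a gripper value outside its range is refused whole. The fingers move at their own pace and stop on an object; the grip force is fixed at half the most. Time passes only in rows, so rows that do not move let the fingers close, or fill a call up. It gives the time, the measured TCP pose, the force and the opening at its end, in the units of the state.
- manip.state(): the state, without advancing time (a new reading comes with each control period).
- manip.grab_frame(name): name is "scene" or "top" or "wrist"; returns the picture (420x560x3 uint8, red, green, blue); there is no depth.
- manip.camera_params(name): a dict with "fx", "fy", "cx", "cy" (pixels), "distortion" ([k1, k2, p1, p2, k3] as OpenCV has them; the pictures are not rectified), "xyz" and "orientation" of the camera in the world. Camera axes: x right, y down, z forward; pixel columns grow to the right and rows downward; lengths in m; the calibration is good to about 2 mm. A picture is of the moment at which its call begins: read the wrist's pose just before it. camera_params takes no time and is no camera call; for the wrist camera it gives the pose at the moment of the call.
- manip.job_done(): hands the job in, once; it reports no verdict.
The state is a dict: "time": time; "joint_pos": joint angles; "joint_vel": joint speeds; "joint_efforts": joint torques, N m; "tool_pos": TCP position; "tool_rot": TCP orientation; "contact_force": force on the tool from outside, world axes, zero at the start; "ft_torque": the same for the moment, N m; "gripper_width": opening from 0.0 (shut) to 1.0 (fully open).
Only numpy, scipy, OpenCV 4.12 (cv2) and the standard library are available. Lean on these libraries where they do the work, as an engineer would, in place of code of your own. Each camera call takes 0.05 s, during which the arm holds its last target. There are 200 camera calls.

## Task

Make up the two service kits for the edge-banding machine from the loose stock in the middle of the bench. In the three-bay tray put the largest steel roller in the wide end bay, the clamping knob in the middle bay and the smallest steel roller in the other end bay; in the two-bay tray put the larger black track wheel in the longer bay and the air cylinder in the shorter bay. Everything is to stand flat on its bay's floor the same way up as it stands now, and the middle-sized roller and the smaller track wheel are to be left where they are.

Things in the scene. Friction and masses are not known exactly. Their poses are not given: they have to be found in the camera images.
- roller_large: Largest of three plain steel press rollers, a solid upright cylinder 58 mm in diameter, 44 mm tall, about 0.55 kg. Origin: centre of its underside; z up along its axis.
- roller_mid: Middle-sized press roller, same look and height (44 mm), 46 mm in diameter; not wanted in either kit. Origin: centre of its underside; z up along its axis.
- roller_small: Smallest press roller, same look and height (44 mm), 34 mm in diameter, about 0.2 kg. Origin: centre of its underside; z up along its axis.
- wheel_large: Larger of two black rubber-tyred track wheels with a steel bearing in the middle, lying flat: 60 mm in diameter, 30 mm tall, about 0.16 kg. Origin: centre of its underside; z up along its axis.
- wheel_small: Smaller track wheel, same look, 42 mm in diameter, 30 mm tall; not wanted in either kit. Origin: centre of its underside; z up along its axis.
- clamp_knob: Black lobed clamping knob standing on its crown with its threaded stud up: head 38 mm in diameter and 26 mm tall (z = 0 to 26 mm), steel stud 10 mm in diameter from z = 26 to 48 mm, about 0.07 kg. Origin: centre of its underside; z up along its axis.
- air_cylinder: Short square pneumatic cylinder standing upright, aluminium with black end caps: body 38 x 38 mm and 44 mm tall, flat sides facing its own x and y; steel rod 10 mm in diameter on top up to z = 60 mm; about 0.18 kg. Origin: centre of its underside; z up along its axis.
- tray_three: Light wooden tray, three bays in a row, fixed left or right of the stock. 202 mm long (its x, pointing away from the robot within 15 degrees), 86 mm wide (y). Walls 4 mm thick, tops at z = 12 mm, bay floors at z = 4 mm. Bays 78 mm wide in y, centred on y = 0; in x: wide end bay 78 mm long, centre x = -58; middle bay 54 long, centre x = +12; other end bay 54 long, centre x = +70. Origin: centre of underside.
- tray_two: Light wooden tray, two bays, fixed on the other side of the stock. 156 mm long (its x, pointing away from the robot within 15 degrees), 86 mm wide (y). Walls 4 mm thick, tops at z = 12 mm, bay floors at z = 4 mm. Bays 78 mm wide in y, centred on y = 0; in x: longer bay 84 mm long, centre x = -32; shorter bay 60 mm long, centre x = +44. Origin: centre of underside.
There are look-alikes about, which are no part of the job. What is shaped like the air_cylinder but blue or purple is not meant.

How it is judged:
By the outcome, as a careful person would: the job done as asked, in the order asked, and still so for the second after the job is handed in, with the robot touching nothing.
It also fails if it takes over 128 s, if anything falls off the work surface, if the arm or the gripper's body presses on something with over 40 N, if the wrist force passes 120 N, or if a joint passes its speed limit or range.

## Working session

There is one attempt and no reset: what is moved stays moved. The work goes in short steps, Python scripts to look and compute and a tool call to move; the robot and the scene stay as the last step left them, time stands still between calls to the robot, and variables do not carry over. Pictures are saved under pics/ and viewed, about 12 in all and at most 16, crops included, and the job is handed in when it is done.

Besides the shell and the picture viewer there is one more tool, called after "Call:" by a JSON object that holds its "fn" and its "kwargs". drive_tool: Moves the arm, as the interface text tells. Its arguments: {"type":"object","properties":{"commands":{"type":"string"}},"required":["commands"]}

```bash
mkdir -p pics; ls; cat > h.py <<'E'
import numpy as np, cv2
from plant import manip
from scipy.spatial.transform import Rotation as R
def cam(n):
    p=manip.camera_params(n); K=np.array([[p['fx'],0,p['cx']],[0,p['fy'],p['cy']],[0,0,1.]])
    q=p['orientation']; return K,np.array(p['distortion']),np.array(p['xyz']),R.from_quat([q[1],q[2],q[3],q[0]]).as_matrix()
def ray(c,uv,z):
    K,D,t,M=c; u=cv2.undistortPoints(np.array(uv,float).reshape(-1,1,2),K,D).reshape(-1,2)
    d=np.c_[u,np.ones(len(u))]@M.T; return t+d*((z-t[2])/d[:,2])[:,None]
def grab(n,f):
    im=manip.grab_frame(n); cv2.imwrite(f,im[:,:,::-1]); return im
E
python3 - <<'E'
from h import *
for n in('top','scene'):
    c=cam(n);print(n,c[0].round(1).tolist(),c[1],c[2],c[3].round(3).tolist());grab(n,f'pics/{n}0.png')
s=manip.state();print(s['time'],s['tool_pos'],s['tool_rot'],s['gripper_width'],manip.pinch_z)
E
```

```text
pics
top [[436.6, 0.0, 281.4], [0.0, 436.6, 212.0], [0.0, 0.0, 1.0]] [-0.06207487  0.          0.          0.          0.        ] [0.46604672 0.01200752 0.94355537] [[-0.02, -0.986, 0.168], [-1.0, 0.017, -0.021], [0.018, -0.168, -0.986]]
scene [[534.4, 0.0, 285.7], [0.0, 534.4, 205.1], [0.0, 0.0, 1.0]] [0.03742618 0.         0.         0.         0.        ] [0.91262704 0.58516646 0.93645728] [[-0.892, 0.363, -0.271], [0.453, 0.712, -0.536], [-0.001, -0.601, -0.799]]
0.1 [ 0.25286404 -0.57095953  0.23020269] [-9.16743548e-04  9.78363987e-01  2.06889009e-01 -7.56791367e-05] 0.9965299969763589 0.0187
```

View pics/top0.png

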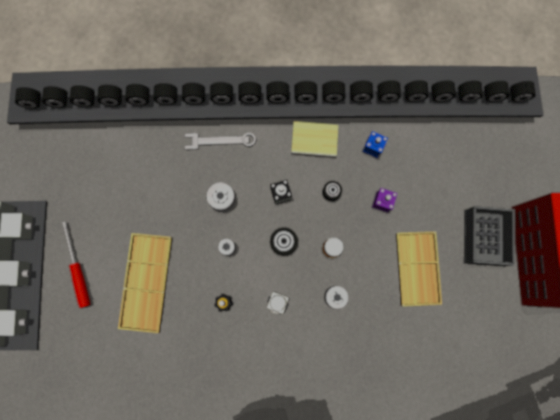

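View pics/scene0.png

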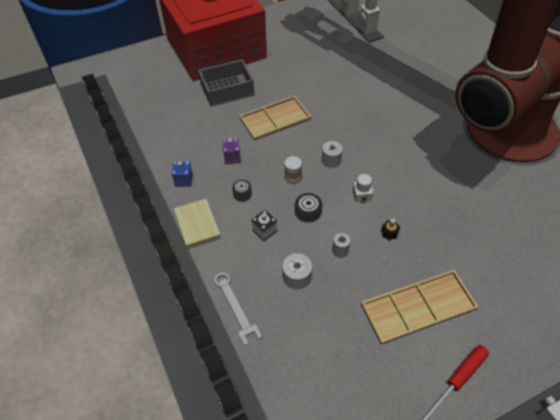

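```bash
python3 - <<'E'
import cv2
a=cv2.imread('pics/top0.png')[120:340,110:450]
b=cv2.resize(a,None,fx=2.35,fy=2.35,interpolation=cv2.INTER_CUBIC);cv2.imwrite('pics/top0c.png',b)
a=cv2.imread('pics/scene0.png')[130:350,170:490]
cv2.imwrite('pics/sc0c.png',cv2.resize(a,None,fx=2.5,fy=2.5,interpolation=cv2.INTER_CUBIC))
E
```

```text
(no output)
```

View pics/top0c.png

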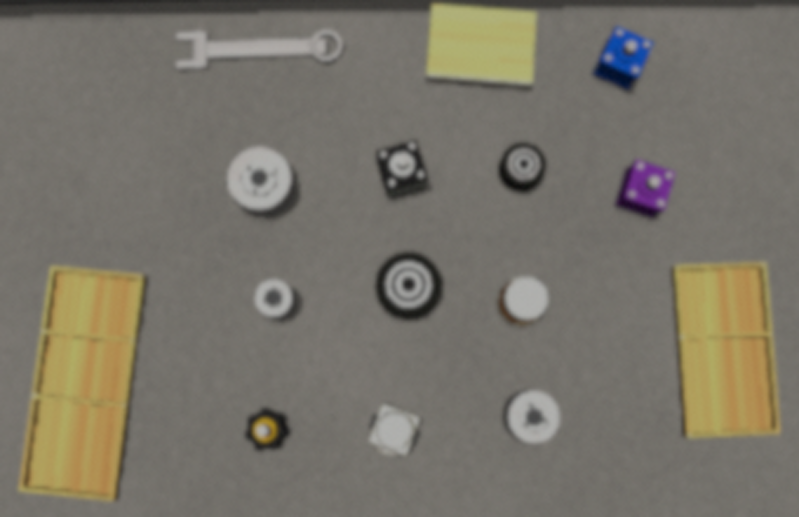

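View pics/sc0c.png

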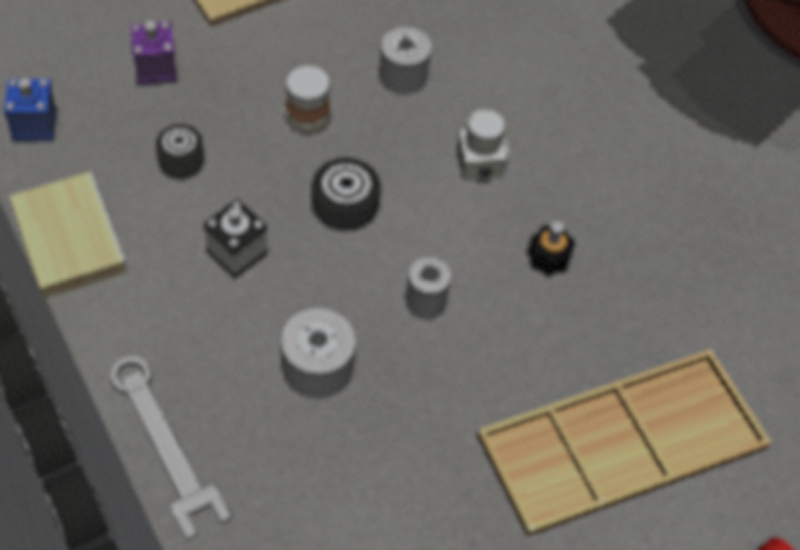

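```bash
cat > meas.py <<'E'
from h import *
import sys
def big(m): 
    cs=cv2.findContours(m.astype(np.uint8),cv2.RETR_EXTERNAL,cv2.CHAIN_APPROX_NONE)[0]
    return max(cs,key=cv2.contourArea).reshape(-1,2)
def meas(im,c,name,uv,r,z,kind):
    u0,v0=uv; sub=im[v0-r:v0+r,u0-r:u0+r].astype(int); g=sub.sum(2)/3; sat=sub.max(2)-sub.min(2)
    m={'b':g>140,'d':g<70,'o':sat>60,'w':sat>40}[kind]
    p=big(m)+[u0-r,v0-r]; w=ray(c,p,z)[:,:2]*1000
    rc=cv2.minAreaRect(w.astype(np.float32)); cc=cv2.minEnclosingCircle(w.astype(np.float32))
    print(name,'circ',np.round(cc[0],1),round(2*cc[1],1),'rect',np.round(rc[0],1),np.round(rc[1],1),round(rc[2],1))
E
python3 - <<'E'
from meas import *
c=cam('top'); im=cv2.imread('pics/top0.png')[:,:,::-1]
for a in [('RL',(221,196),22,.044,'b'),('RS',(227,247),18,.044,'b'),('RM',(337,297),22,.044,'b'),('KN',(223,303),15,.026,'d'),('KNo',(223,303),15,.030,'o'),
 ('WL',(284,242),20,.03,'b'),('WLd',(284,242),20,.03,'d'),('CY',(281,191),18,.044,'d'),('CYb',(281,191),18,.046,'b'),('T3',(146,282),60,.012,'w'),('T2',(419,269),48,.012,'w')]: meas(im,c,*a)
c=cam('scene'); im=cv2.imread('pics/scene0.png')[:,:,::-1]
for a in [('RL',(297,267),22,.044,'b'),('RS',(342,241),18,.044,'b'),('KNo',(391,227),13,.030,'o'),
 ('WL',(308,204),20,.03,'b'),('CYb',(264,220),18,.046,'b'),('T3',(420,305),62,.012,'w'),('T2',(275,118),40,.012,'w')]: meas(im,c,*a)
E
```

```text
RL circ [657.3 122.3] 56.5 rect [657.  122.2] [54.3 55. ] 64.2
RS circ [549.7 109.6] 32.2 rect [549.9 109.7] [31.  28.9] 89.0
RM circ [ 441.8 -116.8] 44.7 rect [ 441.7 -116.6] [40.9 44.2] 88.0
KN circ [435.1 116. ] 37.7 rect [434.9 115.9] [35.1 34.5] 89.8
KNo circ [434.6 117.7] 21.5 rect [434.  117.5] [18.5 20.3] 89.9
WL circ [560.4  -9.9] 38.0 rect [560.6 -10.4] [35.7 35.8] 43.9
WLd circ [558.2 -10.3] 60.7 rect [558.6 -10.4] [56.8 56.9] 88.9
CY circ [658.5  -6.8] 50.5 rect [657.7  -7.3] [39.  38.9] 12.8
CYb circ [667.4  -5.9] 19.6 rect [667.7  -5.9] [19.  17.2] 89.1
T3 circ [479.7 285.2] 216.8 rect [479.6 284.7] [ 88.4 203.5] 83.6
T2 circ [ 497.1 -301.1] 175.0 rect [ 497.6 -300. ] [157.2  88.6] 0.4
RL circ [656.6 125. ] 55.7 rect [656.6 124.6] [54.2 54.8] 32.4
RS circ [549.3 112. ] 31.2 rect [548.9 111.9] [28.6 30.2] 63.0
KNo circ [435.3 122.3] 20.3 rect [435.7 124.1] [14.9 18.4] 56.6
WL circ [559.4  -7.1] 22.6 rect [558.9  -7.3] [20.7 19.8] 23.4
CYb circ [667.   -1.4] 19.2 rect [ 6.676e+02 -3.000e-01] [12.5 18.5] 63.0
T3 circ [480.3 289. ] 215.8 rect [480.3 288.8] [ 87.1 202.4] 83.6
T2 circ [ 498.3 -293.9] 171.2 rect [ 498.4 -293.3] [155.2  84.9] 0.7
```

Call:
{"fn": "drive_tool", "kwargs": {"commands": "85 0.6 -1 0 10.7;85 0.6 -1 0 10.7;85 0.6 -1 0 2.5;85 0.6 -1 0 0;85 0.6 -1 0 0;85 0.6 -1 0 0;85 0.6 -1 0 0;85 0.6 -1 0 0"}}

```text
time: 1.1
tool_pos: [0.375, -0.3215, 0.2308]
tool_rot: [-0.0, 1.0, -0.0, -0.0]
contact_force: [0.8, 0.2, -0.2]
gripper_width: 0.995
```

Call:
{"fn": "drive_tool", "kwargs": {"commands": "85 0.6 -1 0 0;85 0.6 -1 0 0;85 0.6 -1 0 0;85 0.6 -1 0 0;85 0.6 -1 0 0;85 0.6 -1 0 0;85 0.6 -1 0 0;85 0.6 -1 0 0"}}

```text
time: 2.1
tool_pos: [0.519, -0.0816, 0.2308]
tool_rot: [-0.0, 1.0, -0.0, -0.0]
contact_force: [-0.1, -0.0, 0.7]
gripper_width: 0.994
```

Call:
{"fn": "drive_tool", "kwargs": {"commands": "85 0.6 -1 0 0;85 0.6 -1 0 0;85 0.6 -1 0 0;85 0.6 -1 0 0;85 0.6 -1 0 0;85 0.6 -1 0 0;85 0.6 -0.8 0 0;85 0 0 0 0"}}

```text
time: 3.1
tool_pos: [0.6451, 0.1226, 0.2303]
tool_rot: [0.0, 1.0, 0.001, -0.001]
contact_force: [-0.2, -0.5, -0.3]
gripper_width: 0.993
```

```bash
python3 - <<'E'
from h import *
s=manip.state();c=cam('wrist');print(s['tool_pos'],c[2],c[3].round(3).tolist(),c[0][0,0],c[1])
grab('wrist','pics/w0.png')
K,D,t,M=c
for n,p in dict(RL=(657,123.5,44),RS=(550,111,44),CY=(663,-5,44)).items():
    print(n,cv2.projectPoints(np.array([p])/1000.,cv2.Rodrigues(M.T)[0],-M.T@t,K,D)[0].ravel())
E
```

```text
[0.64506881 0.12257648 0.23028932] [0.71461528 0.12272553 0.37302062] [[0.001, -0.962, -0.272], [-1.0, -0.001, 0.0], [-0.0, 0.272, -0.962]] 297.822735704953 [-0.01799695  0.          0.          0.          0.        ]
RL [276.80493998 182.90313853]
RS [287.02938626 270.18384957]
CY [392.2153732  177.81762403]
```

View pics/w0.png

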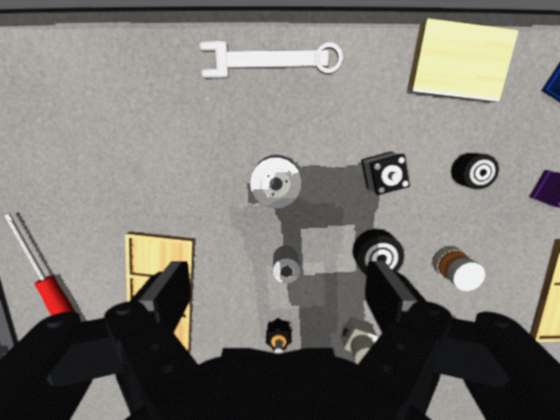

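Call:
{"fn": "drive_tool", "kwargs": {"commands": "85 0.43 -0.07 1 0;85 0 0 1 0;85 0 0 1 0;85 0 0 1 0;85 0 0 1 0;85 0 0 1 0;85 0 0 1 0;85 0 0 0.33 0"}}

```text
time: 4.15
tool_pos: [0.6555, 0.1222, 0.0088]
tool_rot: [0.0, 1.0, -0.001, -0.002]
contact_force: [0.5, -0.5, 0.3]
gripper_width: 0.993
```

Call:
{"fn": "drive_tool", "kwargs": {"commands": "45 0 0 0 0;45 0 0 0 0;45 0 0 0 0;45 0 0 0 0;45 0 0 0 0;45 0 0 0 0;45 0 0 -0.5 0;45 0 0 -0.5 0"}}

```text
time: 5.15
tool_pos: [0.6565, 0.1232, 0.0408]
tool_rot: [0.0, 1.0, -0.0, -0.001]
contact_force: [0.4, -0.6, -3.4]
gripper_width: 0.661
```

Call:
{"fn": "drive_tool", "kwargs": {"commands": "45 0 0 -1 0;45 0 0 -1 0;45 -1 -0.7 0 0;45 -1 -0.7 0 0;45 -1 -0.7 0 0;45 -1 -0.7 0 0;45 -1 -0.7 0 0;45 -1 -0.7 0 0"}}

```text
time: 6.15
tool_pos: [0.4765, 0.2498, 0.1017]
tool_rot: [0.0, 1.0, -0.0, -0.0]
contact_force: [-0.7, 1.1, -5.2]
gripper_width: 0.664
```

Call:
{"fn": "drive_tool", "kwargs": {"commands": "45 -1 -0.8 0 0;45 -0.8 -0.7 0 0;45 0 0 0 6.4;45 0 0 1 0;45 0 0 1 0;45 0 0 0 0;45 0 0 0 0;45 0 0 0 0"}}

```text
time: 7.15
tool_pos: [0.4252, 0.295, 0.0434]
tool_rot: [-0.001, 0.998, -0.056, 0.001]
contact_force: [-0.6, -0.5, -5.4]
gripper_width: 0.664
```

```bash
python3 - <<'E'
from h import *
s=manip.state();print(s['tool_pos'],s['tool_rot'],s['gripper_width'])
from meas import *
im=grab('top','pics/top1.png');meas(im,cam('top'),'T3',(146,282),60,.012,'w')
grab('wrist','pics/w1.png');c=cam('wrist');print(c[2])
E
```

```text
[0.4251822  0.29497384 0.04337603] [-8.17189175e-04  9.98428333e-01 -5.60183133e-02  1.46478706e-03] 0.6640548330712737
T3 circ [480.  285.2] 216.2 rect [480.2 284.6] [ 88.5 202.5] 83.5
[0.49342954 0.28697209 0.1859286 ]
```

View pics/w1.png

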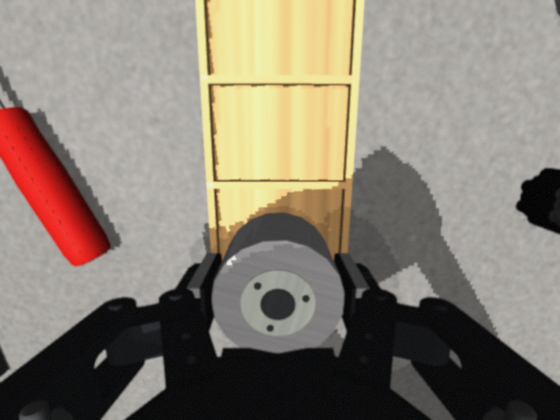

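```bash
python3 - <<'E'
from h import *
c=cam('wrist')
p=ray(c,[(207,184),(354,184),(203,79),(360,79),(278,303)],.012)*1000;print(p.round(1))
print(((p[0]+p[1])/2).round(1),((p[2]+p[3])/2).round(1)); print(ray(c,[(278,303)],.083)*1000)
E
```

```text
[[467.9 332.1  12. ]
 [458.2 245.8  12. ]
 [524.8 324.3  12. ]
 [515.3 239.9  12. ]
 [384.  299.3  12. ]]
[463.  288.9  12. ] [520.  282.1  12. ]
[[428.65791724 294.27044052  83.        ]]
```

Call:
{"fn": "drive_tool", "kwargs": {"commands": "45 -0.15 0 0.4 0;45 0 0 0.4 0;45 0 0 0.2 0;45 0 0 0 0;85 0 0 0 0;85 0 0 0 0;85 0 0 0 0;85 0 0 0 0"}}

```text
time: 8.25
tool_pos: [0.4192, 0.2947, 0.0109]
tool_rot: [0.0, 0.998, -0.056, -0.0]
contact_force: [-0.3, -0.4, 0.2]
gripper_width: 0.995
```

Call:
{"fn": "drive_tool", "kwargs": {"commands": "85 0 0 -1 0;85 0 0 -1 0;85 0 0 -1 0;85 0.3 1 -1 0;85 0.3 1 -1 0;85 0.3 1 0 0;85 0.3 1 0 0;85 0 1 0 0"}}

```text
time: 9.25
tool_pos: [0.4386, 0.1407, 0.1613]
tool_rot: [0.0, 0.998, -0.056, 0.0]
contact_force: [0.6, -0.0, -0.4]
gripper_width: 0.997
```

Call:
{"fn": "drive_tool", "kwargs": {"commands": "85 0 0.75 0 0;85 0 0 0 0;85 0 0 0 0;85 0 0 0 0;85 0 0 0 0;85 0 0 0 0;85 0 0 0 0;85 0 0 0 0"}}

```text
time: 10.25
tool_pos: [0.4359, 0.1194, 0.1614]
tool_rot: [0.0, 0.998, -0.056, -0.0]
contact_force: [-0.0, 1.2, 0.3]
gripper_width: 0.997
```

```bash
python3 - <<'E'
from h import *
from meas import *
s=manip.state();print(s['tool_pos'],s['tool_rot'],s['gripper_width'])
im=grab('wrist','pics/w2.png');c=cam('wrist')
K,D,t,M=c
print(cv2.projectPoints(np.array([[.435,.1185,.026]]),cv2.Rodrigues(M.T)[0],-M.T@t,K,D)[0].ravel())
E
```

```text
[0.43586738 0.11944962 0.16140117] [ 8.74970672e-06  9.98433283e-01 -5.59551605e-02 -2.15959555e-06] 0.9968814831731312
[278.7592775  205.30184788]
```

View pics/w2.png

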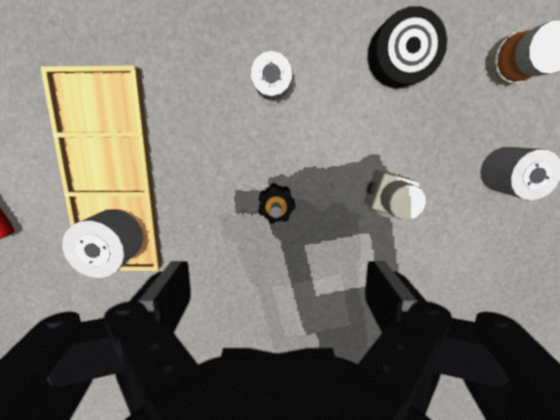

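Call:
{"fn": "drive_tool", "kwargs": {"commands": "85 0.02 -0.03 1 0;85 0 0 1 0;85 0 0 1 0;85 0 0 1 0;85 0 0 1 0;85 0 0 0.1 0;85 0 0 0 0;30 0 0 0 0"}}

```text
time: 11.3
tool_pos: [0.438, 0.1204, 0.01]
tool_rot: [-0.0, 0.998, -0.056, 0.001]
contact_force: [0.2, -0.3, 0.7]
gripper_width: 0.812
```

Call:
{"fn": "drive_tool", "kwargs": {"commands": "25 0 0 0 0;25 0 0 0 0;25 0 0 0 0;25 0 0 0 0;25 0 0 0 0;25 0 0 0 0;25 0 0 -0.5 0;25 0 0 -0.5 0"}}

```text
time: 12.3
tool_pos: [0.4363, 0.1202, 0.0391]
tool_rot: [0.0, 0.998, -0.056, -0.0]
contact_force: [-0.2, -0.4, 0.1]
gripper_width: 0.418
```

Call:
{"fn": "drive_tool", "kwargs": {"commands": "25 0 0 -1 0;25 0 0 -1 0;25 0.2 -1 0 0;25 0.2 -1 0 0;25 0.2 -1 0 0;25 0.2 -1 0 0;25 0.2 -1 0 0;25 0.2 -0.7 0 0"}}

```text
time: 13.3
tool_pos: [0.4918, 0.2875, 0.0994]
tool_rot: [-0.0, 0.998, -0.056, 0.0]
contact_force: [-0.0, -1.6, -0.6]
gripper_width: 0.416
```

Call:
{"fn": "drive_tool", "kwargs": {"commands": "25 0 0 1 0;25 0 0 1 0;25 0 0 0 0;25 0 0 0 0;25 0 0 0 0;25 0 0 0 0;25 0 0 0 0;25 0 0 0 0"}}

```text
time: 14.3
tool_pos: [0.4915, 0.2862, 0.0386]
tool_rot: [-0.0, 0.998, -0.056, 0.0]
contact_force: [0.4, 0.3, -1.1]
gripper_width: 0.413
```

```bash
python3 - <<'E'
from h import *
s=manip.state();print(s['tool_pos'],s['tool_rot'],s['gripper_width'])
im=grab('wrist','pics/w3.png');c=cam('wrist')
E
```

```text
[0.4915322  0.2861618  0.03858044] [-3.78803361e-05  9.98431516e-01 -5.59865898e-02  9.34072427e-05] 0.41331544067307646
```

View pics/w3.png

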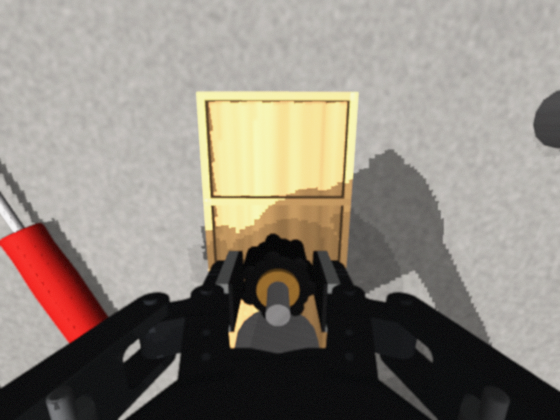

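Call:
{"fn": "drive_tool", "kwargs": {"commands": "25 0 0 0.4 0;25 0 0 0.3 0;25 0 0 0.15 0;25 0 0 0 0;60 0 0 0 0;60 0 0 0 0;60 0 0 0 0;60 0 0 0 0"}}

```text
time: 15.35
tool_pos: [0.4914, 0.2861, 0.0127]
tool_rot: [0.0, 0.998, -0.056, -0.0]
contact_force: [-0.6, 0.5, -0.4]
gripper_width: 0.702
```

Call:
{"fn": "drive_tool", "kwargs": {"commands": "70 0 0 -1 0;70 0 0 -1 0;70 0.4 1 -1 0;70 0.4 1 -1 0;70 0.5 1 0 0;70 0.5 1 0 0;70 0.5 1 0 0;70 0.32 0.56 0 0"}}

```text
time: 16.35
tool_pos: [0.5513, 0.1103, 0.1329]
tool_rot: [-0.0, 0.998, -0.057, -0.0]
contact_force: [-0.2, 0.1, 0.7]
gripper_width: 0.821
```

```bash
python3 - <<'E'
from h import *
from meas import *
im=grab('wrist','pics/w4.png');c=cam('wrist')
s=manip.state();print(s['tool_pos'],s['tool_rot'],s['gripper_width'])
K,D,t,M=c
p=cv2.projectPoints(np.array([[.551,.1115,.044]]),cv2.Rodrigues(M.T)[0],-M.T@t,K,D)[0].ravel();print(p)
meas(im,c,'RS',tuple(p.astype(int)),25,.044,'b')
im=cv2.imread('pics/w4.png');cv2.imwrite('pics/w4.png',im)
E
```

```text
[0.55206155 0.10899909 0.13296856] [ 5.70424823e-04  9.98371276e-01 -5.70463286e-02  4.31143809e-04] 0.8210884138471174
[274.64364546 220.02353376]
RS circ [554.7 111.9] 28.0 rect [556.5 112.3] [25.6 19.8] 80.7
```

View pics/w4.png

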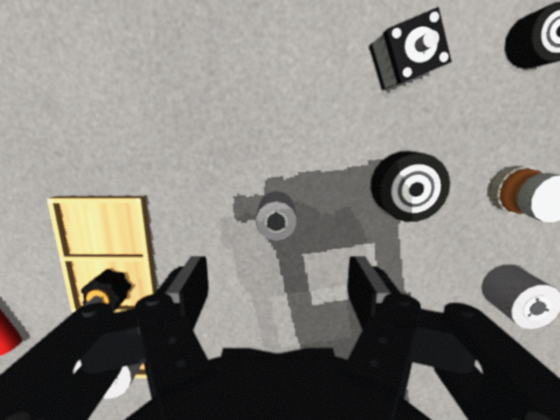

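Call:
{"fn": "drive_tool", "kwargs": {"commands": "70 0 -0.02 1 0;70 0 0 1 0;70 0 0 1 0;70 0 0 0.9 0;25 0 0 0 0;25 0 0 0 0;25 0 0 0 0;25 0 0 0 0"}}

```text
time: 17.4
tool_pos: [0.552, 0.1124, 0.0173]
tool_rot: [-0.0, 0.998, -0.056, 0.001]
contact_force: [0.2, 0.4, 1.7]
gripper_width: 0.379
```

Call:
{"fn": "drive_tool", "kwargs": {"commands": "25 0 0 0 0;25 0 0 0 0;25 0 0 -0.5 0;25 0 0 -0.5 0;25 0 0 -1 0;25 0 0 -1 0;25 0 0 0 0;25 0 0 0 0"}}

```text
time: 18.4
tool_pos: [0.5503, 0.1121, 0.1051]
tool_rot: [0.0, 0.998, -0.056, -0.001]
contact_force: [0.1, -0.4, -1.2]
gripper_width: 0.38
```

Call:
{"fn": "drive_tool", "kwargs": {"commands": "25 -0.1 -1 0 0;25 -0.1 -1 0 0;25 -0.1 -1 0 0;25 -0.1 -1 0 0;25 -0.1 -1 0 0;25 -0.14 -0.54 0 0;25 0 0 1 0;25 0 0 0.8 0"}}

```text
time: 19.4
tool_pos: [0.5494, 0.2791, 0.0498]
tool_rot: [0.001, 0.998, -0.056, -0.001]
contact_force: [-0.2, 0.1, -2.1]
gripper_width: 0.379
```

Call:
{"fn": "drive_tool", "kwargs": {"commands": "25 0 0 0 0;25 0 0 0.5 0;25 0 0 0.4 0;25 0 0 0.15 0;25 0 0 0 0;55 0 0 0 0;55 0 0 0 0;55 0 0 0 0"}}

```text
time: 20.4
tool_pos: [0.5506, 0.2795, 0.0204]
tool_rot: [-0.0, 0.998, -0.056, 0.0]
contact_force: [-0.2, 0.2, -0.2]
gripper_width: 0.65
```

Call:
{"fn": "drive_tool", "kwargs": {"commands": "65 0 0 -1 0;65 0 0 -1 0;85 0 0 -1 -6.9;85 0 1 -1 0;85 0 1 0 0;85 0 1 0 0;85 0 1 0 0;85 0.3 1 0 0"}}

```text
time: 21.4
tool_pos: [0.5604, 0.1288, 0.1403]
tool_rot: [-0.0, 1.0, 0.004, 0.0]
contact_force: [0.3, 0.6, 0.0]
gripper_width: 0.998
```

Call:
{"fn": "drive_tool", "kwargs": {"commands": "85 0 1 0 0;85 0 1 0 0;85 0 1 0 0;85 0 1 0 0;85 0 0.6 0 0;85 0 0 0 0;85 0 0 0 0;85 0 0 0 0"}}

```text
time: 22.4
tool_pos: [0.5619, -0.0075, 0.1403]
tool_rot: [-0.0, 1.0, 0.005, -0.0]
contact_force: [-0.2, -0.5, 0.9]
gripper_width: 0.996
```

```bash
python3 - <<'E'
from h import *
from meas import *
im=grab('wrist','pics/w5.png');c=cam('wrist')
s=manip.state();print(s['tool_pos'],s['tool_rot'],s['gripper_width'])
K,D,t,M=c
for q in ((.5595,-.0085,.03),(.665,-.004,.044)):
  p=cv2.projectPoints(np.array([q]),cv2.Rodrigues(M.T)[0],-M.T@t,K,D)[0].ravel();print(p)
  meas(im,c,'d',tuple(p.astype(int)),48,q[2],'d')
  meas(im,c,'b',tuple(p.astype(int)),30,q[2],'b')
E
```

```text
[ 0.56190225 -0.00755023  0.14038175] [-8.13954452e-05  9.99988475e-01  4.80032257e-03 -2.37877954e-05] 0.9971257380563707
[278.66982316 214.03656773]
d circ [562.4  -7.3] 63.5 rect [561.6  -6.9] [61.7 58.7] 27.8
b circ [559.8  -6.9] 23.6 rect [560.   -6.8] [23.1 22.3] 44.9
[274.13876225  82.87103086]
d circ [665.5  -3.2] 51.1 rect [664.7  -3.7] [40.1 37. ] 15.6
b circ [666.7  -3.1] 23.0 rect [666.8  -3.1] [22.1 22.4] 0.5
```

View pics/w5.png

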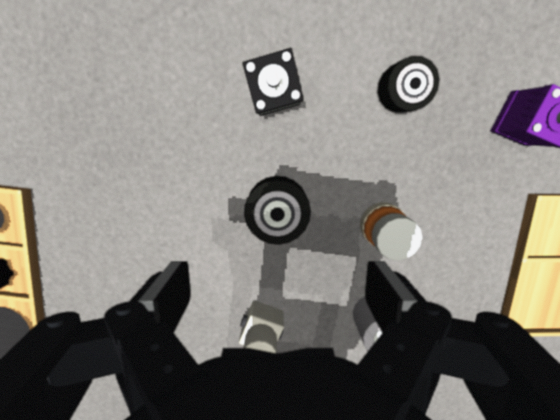

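Call:
{"fn": "drive_tool", "kwargs": {"commands": "85 -0.05 0 1 0;85 0 0 1 0;85 0 0 1 0;85 0 0 1 0;85 0 0 0.55 0;45 0 0 0 0;45 0 0 0 0;45 0 0 0 0"}}

```text
time: 23.45
tool_pos: [0.5615, -0.0085, 0.0053]
tool_rot: [0.0, 1.0, 0.004, 0.001]
contact_force: [-0.9, 0.1, -1.4]
gripper_width: 0.682
```

Call:
{"fn": "drive_tool", "kwargs": {"commands": "45 0 0 0 0;45 0 0 0 0;45 0 0 -0.5 0;45 0 0 -0.5 0;45 0 0 -1 0;45 0 0 -1 0;45 0 0 0 0;45 0 0 0 0"}}

```text
time: 24.45
tool_pos: [0.5598, -0.0083, 0.0932]
tool_rot: [-0.0, 1.0, 0.004, -0.0]
contact_force: [-0.1, -0.4, -1.4]
gripper_width: 0.681
```

Call:
{"fn": "drive_tool", "kwargs": {"commands": "45 -0.4 1 0 0;45 -0.4 1 0 0;45 -0.4 1 0 0;45 -0.4 1 0 0;45 -0.4 1 0 0;45 -0.4 1 0 0;45 -0.4 1 0 0;45 -0.4 1 0 0"}}

```text
time: 25.45
tool_pos: [0.4648, -0.2493, 0.0917]
tool_rot: [-0.001, 1.0, 0.004, -0.001]
contact_force: [0.6, -0.6, -2.2]
gripper_width: 0.681
```

Call:
{"fn": "drive_tool", "kwargs": {"commands": "45 0 1 0 0;45 0 0.6 0 0;45 0 0 1 0;45 0 0 0.8 0;45 0 0 0 0;45 0 0 0 0;45 0 0 0 0;45 0 0 0 0"}}

```text
time: 26.45
tool_pos: [0.4675, -0.2976, 0.041]
tool_rot: [0.001, 1.0, 0.004, 0.001]
contact_force: [0.3, -0.2, -1.2]
gripper_width: 0.684
```

```bash
python3 - <<'E'
from h import *
im=grab('wrist','pics/w6.png');c=cam('wrist')
s=manip.state();print(s['tool_pos'],s['tool_rot'],s['gripper_width'])
E
```

```text
[ 0.46732816 -0.29755947  0.04081793] [5.19044033e-04 9.99990574e-01 4.26785670e-03 6.07287307e-04] 0.6826103385498403
```

View pics/w6.png

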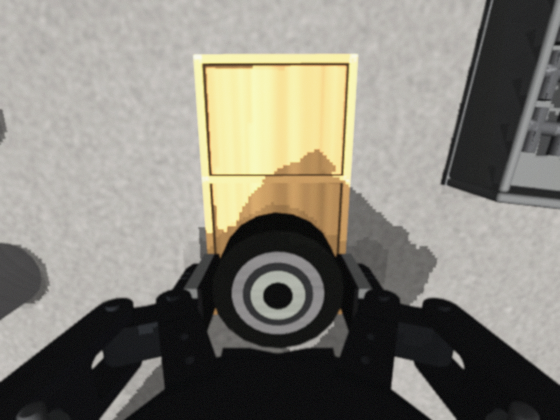

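```bash
python3 - <<'E'
from h import *
c=cam('wrist')
p=ray(c,[(203,178),(352,178),(194,55),(357,55)],.012)*1000;print(p.round(1))
print(((p[0]+p[1])/2).round(1),((p[2]+p[3])/2).round(1)); print(ray(c,[(278,290)],.066)*1000)
E
```

```text
[[ 509.4 -253.9   12. ]
 [ 510.1 -340.4   12. ]
 [ 574.3 -252.9   12. ]
 [ 575.  -338.3   12. ]]
[ 509.8 -297.2   12. ] [ 574.7 -295.6   12. ]
[[ 468.322858   -297.67456833   66.        ]]
```

Call:
{"fn": "drive_tool", "kwargs": {"commands": "45 -0.07 0 0.5 0;45 0 0 0.4 0;45 0 0 0.2 0;45 0 0 0 0;85 0 0 0 0;85 0 0 0 0;85 0 0 0 0;85 0 0 0 0"}}

```text
time: 27.5
tool_pos: [0.4646, -0.2971, 0.0065]
tool_rot: [-0.0, 1.0, 0.004, -0.0]
contact_force: [-0.7, 0.1, -0.4]
gripper_width: 0.995
```

Call:
{"fn": "drive_tool", "kwargs": {"commands": "85 0 0 -1 0;85 0 0 -1 0;85 0 0 -1 0;85 0.7 -1 -1 0;85 0.7 -1 0 0;85 0.7 -1 0 0;85 0.7 -1 0 0;85 0.7 -1 0 0"}}

```text
time: 28.5
tool_pos: [0.569, -0.1453, 0.1268]
tool_rot: [0.0, 1.0, 0.004, 0.0]
contact_force: [-0.1, 0.4, 0.4]
gripper_width: 0.994
```

Call:
{"fn": "drive_tool", "kwargs": {"commands": "85 0.7 -1 0 0;85 0.7 -1 0 0;85 0.7 -1 0 0;85 0.7 -1 0 0;85 0.49 -0.73 0 -5;85 0 0 0 -9.5;85 0 0 0 0;85 0 0 0 0"}}

```text
time: 29.5
tool_pos: [0.6658, -0.0039, 0.1267]
tool_rot: [-0.0, 0.992, 0.129, -0.0]
contact_force: [0.2, -0.4, -0.7]
gripper_width: 0.997
```

```bash
python3 - <<'E'
from h import *
from meas import *
im=grab('wrist','pics/w7.png');c=cam('wrist')
s=manip.state();print(s['tool_pos'],s['tool_rot'],s['gripper_width'])
K,D,t,M=c
q=(.6655,-.0035,.044)
p=cv2.projectPoints(np.array([q]),cv2.Rodrigues(M.T)[0],-M.T@t,K,D)[0].ravel();print(p)
meas(im,c,'d',tuple(p.astype(int)),48,q[2],'d')
E
```

```text
[ 0.66578235 -0.00394321  0.12678115] [-2.10594814e-05  9.91614514e-01  1.29230976e-01 -1.03817147e-04] 0.9927429000992227
[276.73987194 220.78663876]
d circ [666.9  -3.3] 52.9 rect [667.2  -2.9] [41.3 39.3] 14.8
```

View pics/w7.png

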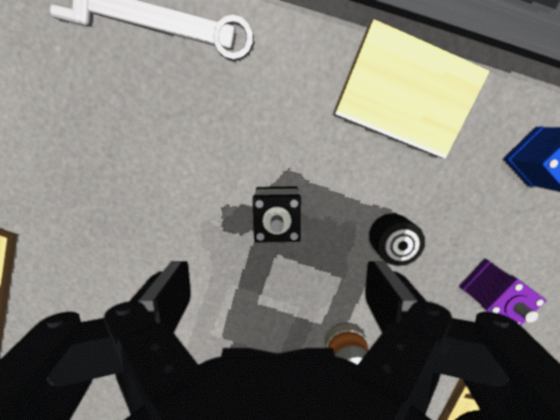

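Call:
{"fn": "drive_tool", "kwargs": {"commands": "68 0.03 0 0.7 0;68 0 0 1 0;68 0 0 1 0;68 0 0 1 0;25 0 0 0 0;25 0 0 0 0;25 0 0 0 0;25 0 0 0 0"}}

```text
time: 30.55
tool_pos: [0.6675, -0.0035, 0.017]
tool_rot: [0.0, 0.991, 0.13, 0.001]
contact_force: [0.3, 0.7, -2.7]
gripper_width: 0.433
```

Call:
{"fn": "drive_tool", "kwargs": {"commands": "25 0 0 0 0;25 0 0 0 0;25 0 0 -0.5 0;25 0 0 -0.5 0;25 0 0 -1 0;25 0 0 -1 0;25 0 0 0 9.5;25 0 0 0 5"}}

```text
time: 31.55
tool_pos: [0.6679, -0.0035, 0.1087]
tool_rot: [0.0, 1.0, 0.003, 0.002]
contact_force: [0.1, -0.7, -1.3]
gripper_width: 0.429
```

Call:
{"fn": "drive_tool", "kwargs": {"commands": "25 -0.4 1 0 0;25 -0.4 1 0 0;25 -0.4 1 0 0;25 -0.4 1 0 0;25 -0.5 1 0 0;25 -0.5 1 0 0;25 -0.5 1 0 0;25 -0.5 1 0 0"}}

```text
time: 32.55
tool_pos: [0.5609, -0.2456, 0.1078]
tool_rot: [0.001, 1.0, 0.004, 0.001]
contact_force: [-0.7, -0.6, -1.4]
gripper_width: 0.439
```

Call:
{"fn": "drive_tool", "kwargs": {"commands": "25 -0.4 1 0 0;25 -0.3 0.74 0 0;25 0 0 1 0;25 0 0 1 0;25 0 0 0 0;25 0 0 0 0;25 0 0 0 0;25 0 0 0 0"}}

```text
time: 33.55
tool_pos: [0.5411, -0.2971, 0.0474]
tool_rot: [0.001, 1.0, 0.004, 0.001]
contact_force: [-0.0, -0.5, -1.3]
gripper_width: 0.433
```

```bash
python3 - <<'E'
from h import *
im=grab('wrist','pics/w8.png')
s=manip.state();print(s['tool_pos'],s['tool_rot'],s['gripper_width'])
E
```

```text
[ 0.54092018 -0.29699312  0.04707904] [5.31748295e-04 9.99990412e-01 4.28660586e-03 7.20412090e-04] 0.4318189511114958
```

View pics/w8.png

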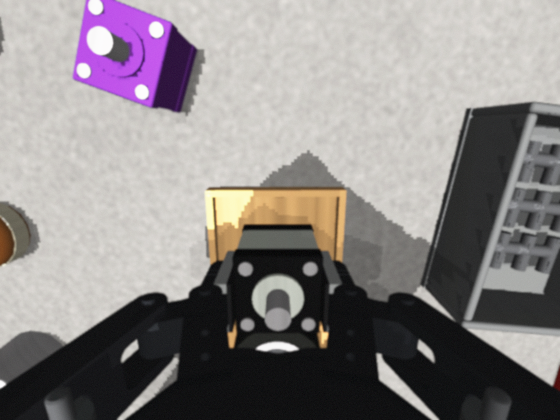

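Call:
{"fn": "drive_tool", "kwargs": {"commands": "25 0 0 0.4 0;25 0 0 0.3 0;25 0 0 0.15 0;25 0 0 0 0;25 0 0 0 0;62 0 0 0 0;62 0 0 0 0;62 0 0 0 0"}}

```text
time: 34.6
tool_pos: [0.5405, -0.2968, 0.0208]
tool_rot: [0.0, 1.0, 0.004, 0.0]
contact_force: [0.7, -0.6, 0.3]
gripper_width: 0.724
```

Call:
{"fn": "drive_tool", "kwargs": {"commands": "62 0 0 0 0;62 0 0 -0.5 0;62 0 0 -1 0;62 0 0 -1 0;62 0 0 -1 0;62 0 0 -1 0;62 0 0 -1 0;62 0 0 -1 0"}}

```text
time: 35.6
tool_pos: [0.5403, -0.2967, 0.2178]
tool_rot: [0.0, 1.0, 0.004, 0.001]
contact_force: [0.6, 0.3, 1.0]
gripper_width: 0.726
```

Call:
{"fn": "drive_tool", "kwargs": {"commands": "62 -1 0 0 0;62 -1 0 0 0;62 -1 0 0 0;62 -1 0 0 0;62 -1 0 0 0;62 0 0 0 0;62 0 0 0 0;62 0 0 0 0"}}

```text
time: 36.6
tool_pos: [0.391, -0.2979, 0.2158]
tool_rot: [0.0, 1.0, 0.005, 0.0]
contact_force: [0.2, 0.6, -0.4]
gripper_width: 0.73
```

```bash
python3 - <<'E'
from h import *
a=grab('top','pics/t9.png');b=grab('scene','pics/s9.png')
a=a[170:345,100:460];b=b[80:350,170:490]
a=cv2.resize(a,(617,300),interpolation=cv2.INTER_CUBIC);b=cv2.resize(b,(356,300),interpolation=cv2.INTER_CUBIC)
o=np.hstack([a[:, :],b]);o=cv2.resize(cv2.vconcat([cv2.copyMakeBorder(a,0,0,0,800-617,0),]),None,fx=1,fy=1)
o=np.vstack([o,cv2.copyMakeBorder(b,0,0,0,800-356,0)])
cv2.imwrite('pics/f9.png',o[:,:,::-1]);s=manip.state();print(s['time'],s['tool_pos'])
E
```

```text
36.7 [ 0.3908683  -0.29783316  0.2154202 ]
```

View pics/f9.png

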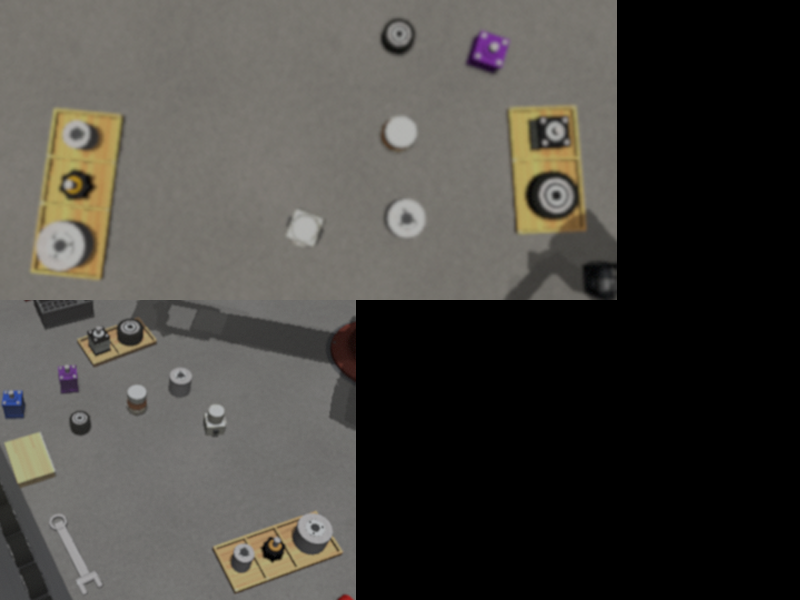

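```bash
python3 - <<'E'
from meas import *
im=cv2.imread('pics/t9.png')[:,:,::-1];c=cam('top')
f=lambda x,y:(int(100+x/617*360),int(170+y/300*175))
def bright(n,uv,r,z):
    u,v=uv;s=im[v-r:v+r,u-r:u+r].astype(int);m=(s.min(2)>125)
    p=big(m)+[u-r,v-r];w=ray(c,p,z)*1000;cc=cv2.minEnclosingCircle(w[:,:2].astype(np.float32));print(n,np.round(cc[0],1),round(2*cc[1],1))
bright('RL',f(63,246),20,.048);bright('RS',f(78,134),14,.048);bright('WL',f(554,195),15,.034);bright('CY',f(554,131),12,.048);bright('RM',f(406,218),20,.044)
print(manip.job_done())
E
```

```text
RL [417.4 292.9] 57.6
RS [548.3 276.7] 34.1
WL [ 464.4 -301.7] 39.7
CY [ 541.4 -301.1] 21.3
RM [ 441.8 -117.2] 46.6
the job is handed in; nothing more can be done
None
```

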